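# Sweep the medium cups through the gate into their dock

## Task

Park both small metal medium cups in the low wooden dock: with the fingertips, sweep them along the table through the narrow gate between its funnel wings, one at a time, until both stand wholly inside the slot behind the gate. Only push the cups gently; do not grip, lift or tip them. Leave the bottle and the paint tubes near the work where they are.

Things in the scene. Friction and masses are not known exactly. Their poses are not given: they have to be found in the camera images.
- cup_1: small round open dark metal painting-medium cup, 45 mm across, 26 mm high, about 35 g, standing loose on the table; alike with the other cup. Origin: centre of its underside, z up. It slides easily and is only to be pushed
- cup_2: small round open dark metal painting-medium cup, 45 mm across, 26 mm high, about 35 g, standing loose on the table; alike with the other cup. Origin: centre of its underside, z up. It slides easily and is only to be pushed
- dock: dark wooden dock fixed to the table; rails 12 mm thick, 14 mm high, no floor (cups slide on the table). Origin: on the table, mid-gate at its inner edge; +x into the slot, y across it, z up. Gate 52 mm wide, x = -13 to 0 mm. Two funnel wings at 45 degrees run from the gate (y = +-26 mm) out to tips at x = -42, y = +-64 mm
- slot_mid (a point): middle of the dock's slot, on the table, 56 mm past the gate along the dock's +x. Slot: 56 mm wide, 112 mm long from the gate (dock x = 0) to the end bar (x = 112 mm), open above; it takes two cups in line with 22 mm to spare. A cup is wholly inside when its centre is 22 mm or more past the gate
- glaze_bottle: bystander: small dark red bottle with black cap, 37 mm across, 86 mm high; origin at the centre of its underside
- flat_tube: bystander: crumpled paint tube lying flat, 86 x 62 x 21 mm; origin under its centre. It lies near a big fixed heap of paint tubes, up to 110 mm high, that covers the table from about x = 0.51 m outward for y above -0.02 m: keep hand and arm above it
- short_tube: bystander: paint tube lying flat with a white cap, 68 x 100 x 27 mm; origin under its centre

How it is judged:
By the outcome, as a careful person would: the job done as asked, in the order asked, and still so for the second after the job is handed in, with the robot touching nothing.
It also fails if it takes over 72 s, if anything falls off the work surface, if the arm or the gripper's body presses on something with over 40 N, if the wrist force passes 120 N, or if a joint passes its speed limit or range.

## Robot

A 6-joint arm with a two-finger parallel gripper is mounted at the origin on a cart in front of the work surface, level with it; the furniture and walls round the work are solid. World frame = base frame: x ahead of the robot, y to its left, z up, the work surface at z = 0. Lengths are in m, angles in rad, forces in N, time in s.
With the tool pointing down it reaches from about 0.35 to 0.775 m from the base axis. Payload 5.5 kg.
Tool frame: the origin (TCP) lies midway between the tips of the shut fingers; the grasp point (between the pads) lies 19 mm behind it; z points along the fingers, y is the line along which they close (so a half turn about z gives the same grasp; the last joint's range is limited). The gripper opens to 85 mm and grips with 20 to 120 N. Pads are 22 mm wide; open, the fingers measure 114 mm over their backs; the gripper's body (76 mm by 85 mm) begins 54 mm behind the grasp point. The pads swing forward as they close: fully open they stand 13 mm farther back than shut.
Start: joints at [-1.48, 0.313, 0.046, 1.304, 0, 1.431], TCP at [0.132, -0.56, 0.231] pointing down, gripper open.
Joint ranges: [-2.76, 2.76], [-0.86, 1.69], [-1.03, 1.26], [-2.2, 2.34], [-1.47, 1.5], [-3.14, 3.14]. Speed limits (rad/s): [2.57, 2.57, 3.14, 3.14, 3.14, 3.14].

## Interface

Orientations are given as a unit quaternion [w, x, y, z].
In Python, from workcell import telemetry, imaging, env gives the robot as it stands. The module is installed in compiled form; this text tells all that it offers.
- The arm moves only by the tool step_arm, never from a script. Its argument "moves" is a list of rows, each a list of 3 entries, a list of its own where there are three numbers: the shift along the tool's x, y, z in mm, then the turn, a rotation vector about the tool's x, y, z in rad, then the finger opening in mm, from 0 to 85.4. A call has 1 to 8 rows; each row is the pose to reach, as a shift and turn from the pose commanded when the call began, along the tool's axes at that moment; what a row does not reach only later rows make up. A row lasts 1/12 s, in which the tool goes at most 41.7 mm and 7.16 degrees, less where a joint would pass 70% of its speed; a pose out of reach is approached as far as the arm can. A call with a gripper value outside its range is refused whole. The fingers move at their own pace and stop on an object; "grip_force" is the grip in N (left out, the last holds). Time passes only in rows, so rows that repeat a pose let the fingers close. It gives the time, the measured TCP pose, the force, the opening and the grip force at its end, in the units of the state.
- telemetry.get_state(): the state, without advancing time (a new reading comes with each control period).
- imaging.read_camera(name): name is "scene" or "top" or "wrist"; returns the picture (480x640x3 uint8, red, green, blue); there is no depth.
- imaging.camera_params(name): a dict with "camera_matrix" (3x3 intrinsics, pixels), "D" ([k1, k2, p1, p2, k3] as OpenCV has them; the pictures are not rectified), "pose" (4x4, takes a point from camera to world coordinates). Camera axes: x right, y up, looking along -z (the intrinsics and any distortion apply to the point x, -y, -z); pixel columns grow to the right and rows downward; lengths in m; the calibration is good to about 2 mm. A picture is of the moment at which its call begins: read the wrist's pose just before it. camera_params takes no time and is no camera call; for the wrist camera it gives the pose at the moment of the call.
- env.hand_in(): hands the job in; it is judged then, once.
The state is a dict: "clock": time; "joint_pos": joint angles; "qvel": joint speeds; "tau": joint torques, N m; "tcp_pos": TCP position; "orientation": TCP orientation; "wrist_force": force on the tool from outside, world axes, zero at the start; "ft_torque": the same for the moment, N m; "finger_gap": finger opening in m; "grip_force": force on a finger pad.
Only numpy, scipy, OpenCV 4.12 (cv2) and the standard library are available. Lean on these libraries where they do the work, as an engineer would, in place of code of your own. Each camera call takes 0.05 s, during which the arm holds its last target. There are 200 camera calls.

## Working session

There is one attempt and no reset: what is moved stays moved. The work goes in short steps, Python scripts to look and compute and a tool call to move; the robot and the scene stay as the last step left them, time stands still between calls to the robot, and variables do not carry over. Pictures are saved under pics/ and viewed, at most 10 in all, crops included, and the job is handed in when it is done.

Besides the shell and the picture viewer there is one more tool, called as name(argument=value, ...) on one line, values as JSON. step_arm: Moves the arm, as the interface text tells. Its arguments: {"type":"object","properties":{"moves":{"type":"array"},"grip_force":{"type":"number"}},"required":["moves"]}

```bash
mkdir -p pics; cat > h.py <<'E'
import numpy as np, cv2
from workcell import telemetry, imaging, env
def snap(n,f):
    p=imaging.camera_params(n); im=imaging.read_camera(n); cv2.imwrite('pics/'+f,im[:,:,::-1]); return im,p
def px2w(p,uv,z=0.):
    K=np.array(p['camera_matrix'],float);D=np.array(p['D'],float);T=np.array(p['pose'])
    q=cv2.undistortPoints(np.array(uv,float).reshape(-1,1,2),K,D).reshape(-1,2)
    d=np.c_[q[:,0],-q[:,1],-np.ones(len(q))]@T[:3,:3].T; o=T[:3,3]
    return o+d*((z-o[2])/d[:,2])[:,None]
def w2px(p,X):
    K=np.array(p['camera_matrix'],float);D=np.array(p['D'],float);T=np.array(p['pose'])
    c=(np.array(X,float).reshape(-1,3)-T[:3,3])@T[:3,:3]; c=c*[1,-1,-1]
    return cv2.projectPoints(c.reshape(-1,1,3),np.zeros(3),np.zeros(3),K,D)[0].reshape(-1,2)
E
python3 - <<'E'
from h import *
snap('top','top0.png'); snap('scene','scene0.png')
s=telemetry.get_state(); print(s['clock'],s['tcp_pos'],s['orientation'],imaging.camera_params('top')['pose'])
E
```

```text
0.1 [ 0.13147617 -0.55930854  0.23047014] [-8.33806914e-04  9.93350917e-01  1.15122810e-01  4.70396048e-06] [[-0.00912019  0.99511308 -0.09831979  0.48201851]
 [-0.99963614 -0.00657698  0.02615985 -0.04522876]
 [ 0.02538536  0.0985226   0.99481098  0.91142984]
 [ 0.          0.          0.          1.        ]]
```

View pics/top0.png

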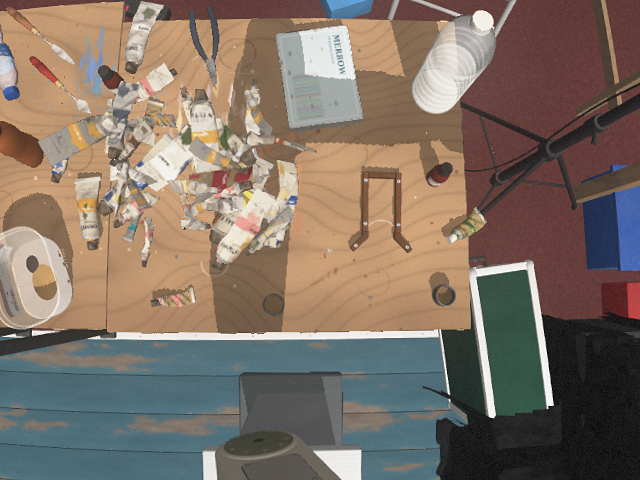

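View pics/scene0.png

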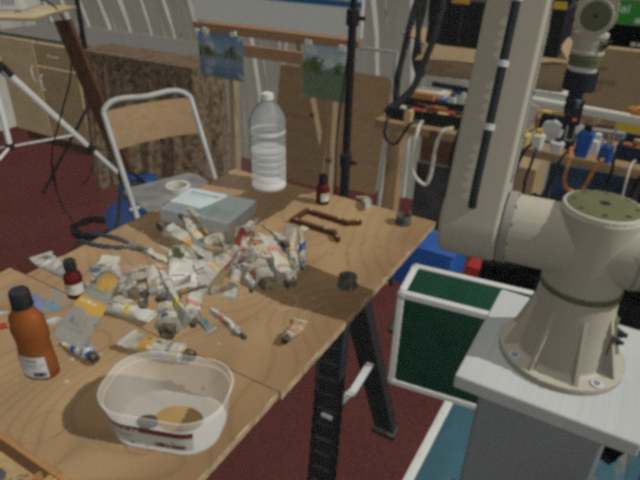

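The top view shows cups at about (273,303) and (443,295). The dock's end bar is near (380,172) and its wing tips near (353,246) and (408,248). The bottle is at (440,174), a tube at (467,225), and the heap lies left of u≈300. I'll zoom in.

```bash
python3 - <<'E'
from h import *
im=cv2.imread('pics/top0.png'); c=im[150:330,245:495]; cv2.imwrite('pics/z.png',cv2.resize(c,None,fx=3.2,fy=3.2,interpolation=cv2.INTER_CUBIC))
E
```

```text
(no output)
```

View pics/z.png

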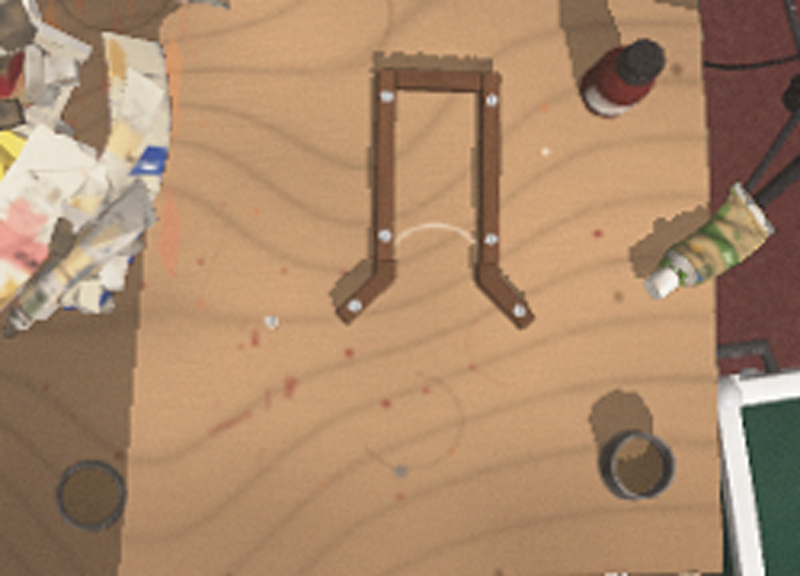

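The zoom shows the left cup's rim centred at (91,495) and the right cup's at (637,465). The dock's inner end corners are at (396,90) and (482,92), and its wing tips at (345,322) and (527,326).

```bash
python3 - <<'E'
from h import *
p=imaging.camera_params('top')
f=lambda L:np.array(L)/3.2+[245,150]
print(px2w(p,f([(91,495),(637,465)]),.026).round(4))
d=px2w(p,f([(396,90),(482,92),(396,236),(479,238),(345,322),(527,326),(386,97),(491,100),(385,236),(491,239),(354,306),(520,311)]),.014).round(4);print(d)
print(px2w(p,f([(603,108),(655,285),(765,230),(735,190)]),.01).round(4))
print(px2w(p,f([(10,335),(160,170),(120,310)]),.02).round(4))
print(px2w(p,f([(130,570),(720,570)]),0).round(4))
# dock fit: scan over pose
import scipy.optimize as so
s=[(112,28),(112,-28),(112,0)]
def pr(q):
    c,n=np.cos(q[2]),np.sin(q[2]);R=np.array([[c,-n],[n,c]])
    M=np.array([(112,28),(112,-28),(-42,64),(-42,-64)])/1e3
    return ((M@R.T+q[:2])-d[[0,1,4,5],:2]).ravel()
r=so.least_squares(pr,[.5,-.15,0]);print(r.x,r.fun.round(4))
E
```

```text
[[ 0.4415  0.0104  0.026 ]
 [ 0.4555 -0.3289  0.026 ]]
[[ 0.6962 -0.1841  0.014 ]
 [ 0.695  -0.2398  0.014 ]
 [ 0.6017 -0.1818  0.014 ]
 [ 0.6002 -0.235   0.014 ]
 [ 0.5474 -0.1484  0.014 ]
 [ 0.5439 -0.2642  0.014 ]
 [ 0.6916 -0.1775  0.014 ]
 [ 0.6897 -0.2455  0.014 ]
 [ 0.6017 -0.1748  0.014 ]
 [ 0.5995 -0.2427  0.014 ]
 [ 0.5574 -0.1542  0.014 ]
 [ 0.5534 -0.26    0.014 ]]
[[ 0.6856 -0.3202  0.01  ]
 [ 0.5698 -0.3498  0.01  ]
 [ 0.6053 -0.4253  0.01  ]
 [ 0.6316 -0.4062  0.01  ]]
[[ 0.5403  0.0609  0.02  ]
 [ 0.6436 -0.0328  0.02  ]
 [ 0.5554 -0.0074  0.02  ]]
[[ 0.3932 -0.0122  0.    ]
 [ 0.3863 -0.3904  0.    ]]
[ 0.58564663 -0.20789477 -0.03515667] [ 0.0024  0.0003  0.0016 -0.     -0.0015  0.0059 -0.0025 -0.0062]
```

```bash
cat >> h.py <<'E'
from scipy.spatial.transform import Rotation as Ro
def go(x,y,z,yaw,cur=None):
    s=telemetry.get_state(); q=s['orientation']; R=Ro.from_quat([q[1],q[2],q[3],q[0]]); p=s['tcp_pos']
    if cur is not None: p,R=cur
    c,n=np.cos(yaw),np.sin(yaw); G=Ro.from_matrix(np.array([[c,n,0],[n,-c,0],[0,0,-1]]))
    print('shift',(R.inv().apply(np.array([x,y,z])-p)*1e3).round(1),'rot',(R.inv()*G).as_rotvec().round(3))
    return np.array([x,y,z]),G
E
python3 - <<'E'
from h import *
go(.4555,-.392,.12,np.pi/2)
E
```

```text
shift [353.7 -88.6 110.7] rot [-1.00e-03 -1.00e-03 -1.34e+00]
```

step_arm(moves=[[[354, -89, 111], [0, 0, -1.34], 30], [[354, -89, 111], [0, 0, -1.34], 30], [[354, -89, 111], [0, 0, -1.34], 30], [[354, -89, 111], [0, 0, -1.34], 30], [[354, -89, 111], [0, 0, -1.34], 30], [[354, -89, 111], [0, 0, -1.34], 30], [[354, -89, 111], [0, 0, -1.34], 30], [[354, -89, 111], [0, 0, -1.34], 30]])

```text
clock: 0.77
tcp_pos: [0.4162, -0.4119, 0.1334]
orientation: [-0.0, 0.815, 0.58, -0.0]
wrist_force: [0.0, -0.6, -0.5]
finger_gap: 0.03
grip_force: 0.0
```

```bash
python3 - <<'E'
from h import *
print(telemetry.get_state()['joint_pos'])
go(.4555,-.392,.12,np.pi/2)
E
```

```text
[-9.17245402e-01  3.78853491e-01 -1.03801812e-01  1.08867553e+00
 -8.73065995e-05  9.87522098e-01]
shift [31.7 30.6 13.4] rot [-0.    -0.    -0.334]
```

step_arm(moves=[[[32, 31, 13], [0, 0, -0.33], 30], [[32, 31, 13], [0, 0, -0.33], 30], [[32, 31, 13], [0, 0, -0.33], 30], [[32, 31, 13], [0, 0, -0.33], 30], [[32, 31, 13], [0, 0, -0.33], 30]])

```text
clock: 1.18
tcp_pos: [0.4547, -0.3931, 0.1208]
orientation: [-0.0, 0.711, 0.703, -0.0]
wrist_force: [-0.2, 0.6, 0.3]
finger_gap: 0.0299
grip_force: 0.0
```

```bash
python3 - <<'E'
from h import *
im,p=snap('wrist','w1.png'); s=telemetry.get_state(); print(s['tcp_pos'],p['pose'][:3,3], w2px(p,[(.4555,-.3289,.026),s['tcp_pos']]))
go(.4555,-.392,.012,np.pi/2)
E
```

```text
[ 0.45445138 -0.39349192  0.12110877] [ 0.45604293 -0.31045992  0.26329523] [[314.68289087 151.79599616]
 [313.91198501 313.19176774]]
shift [  1.5   1.1 109.1] rot [-0.    -0.    -0.013]
```

View pics/w1.png

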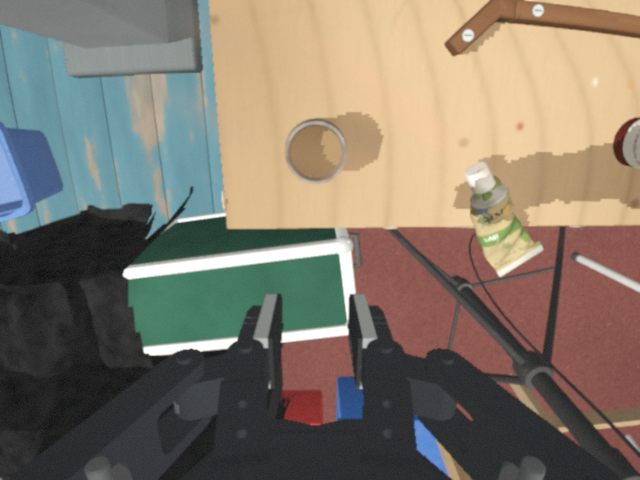

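The cup rim is at (316,150), which matches the estimate to within about 1 mm. The table edge is just behind the cup. I'll descend and push along +y.

step_arm(moves=[[[1, 1, 40], [0, 0, -0.013], 30], [[1, 1, 80], [0, 0, -0.013], 30], [[1, 1, 108], [0, 0, -0.013], 30], [[1, 1, 108], [0, 0, -0.013], 30], [[6, 1, 108], [0, 0, -0.013], 30], [[13, 1, 108], [0, 0, -0.013], 30], [[20, 1, 108], [0, 0, -0.013], 30], [[27, 1, 108], [0, 0, -0.013], 30]])

```text
clock: 1.9
tcp_pos: [0.4571, -0.3671, 0.0157]
orientation: [0.002, 0.706, 0.708, -0.0]
wrist_force: [-0.6, 0.5, 0.5]
finger_gap: 0.0305
grip_force: 0.0
```

```bash
python3 - <<'E'
from h import *
im,p=snap('wrist','w2.png')
go(.4555,-.2332,.012,np.pi/2)
E
```

```text
shift [132.   -0.7   3.2] rot [0.002 0.001 0.004]
```

View pics/w2.png

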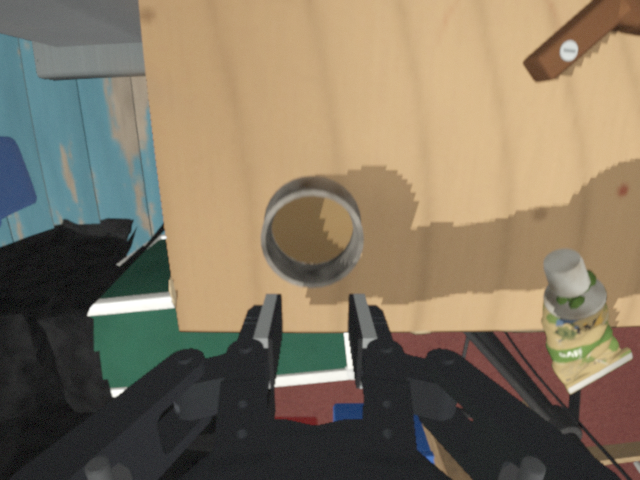

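The cup (rim at 312,237) is centred just ahead of the fingertips (265/360, 300). I'll push it to the dock axis.

step_arm(moves=[[[8, 0, 1], [0, 0, 0], 30], [[16, 0, 1], [0, 0, 0], 30], [[24, 0, 1], [0, 0, 0], 30], [[32, 0, 1], [0, 0, 0], 30], [[40, 0, 1], [0, 0, 0], 30], [[48, 0, 1], [0, 0, 0], 30], [[56, 0, 1], [0, 0, 0], 30], [[64, 0, 1], [0, 0, 0], 30]])

```text
clock: 2.62
tcp_pos: [0.4558, -0.3018, 0.0123]
orientation: [0.0, 0.706, 0.708, -0.0]
wrist_force: [1.2, -0.6, 0.7]
finger_gap: 0.0299
grip_force: 0.4
```

step_arm(moves=[[[8, 0, 0], [0, 0, 0], 30], [[16, 0, 0], [0, 0, 0], 30], [[24, 0, 0], [0, 0, 0], 30], [[32, 0, 0], [0, 0, 0], 30], [[39, 0, 0], [0, 0, 0], 30], [[44, 0, 0], [0, 0, 0], 30], [[47, 0, 0], [0, 0, 0], 30], [[47, 0, 0], [0, 0, 0], 30]])

```text
clock: 3.28
tcp_pos: [0.4556, -0.2547, 0.0123]
orientation: [-0.0, 0.706, 0.708, 0.0]
wrist_force: [-0.5, -0.2, 0.9]
finger_gap: 0.03
grip_force: 0.0
```

```bash
python3 - <<'E'
from h import *
im,p=snap('wrist','w3.png'); print(w2px(p,[(.4555,-.2042,.026)]))
g=cv2.GaussianBlur(cv2.cvtColor(im,cv2.COLOR_RGB2GRAY),(5,5),0)
c=cv2.HoughCircles(g,cv2.HOUGH_GRADIENT,1.5,80,param1=100,param2=40,minRadius=38,maxRadius=60); print(c)
if c is not None: print(px2w(p,c[0,:,:2],.026))
go(.4555,-.2332,.012,np.pi/2)
E
```

```text
[[314.53130482 212.22942691]]
[[[315.75 255.75  52.4 ]]]
[[ 0.45602575 -0.22166583  0.026     ]]
shift [22.  -0.1  0.3] rot [-0.    -0.     0.003]
```

step_arm(moves=[[[5, 0, 0], [0, 0, 0], 30], [[10, 0, 0], [0, 0, 0], 30], [[15, 0, 0], [0, 0, 0], 30], [[18, 0, 0], [0, 0, 0], 30], [[18, 0, 0], [0, 0, 0], 30]])

```text
clock: 3.75
tcp_pos: [0.4554, -0.2366, 0.0122]
orientation: [-0.0, 0.706, 0.708, 0.0]
wrist_force: [-0.2, -0.9, -0.4]
finger_gap: 0.0302
grip_force: 0.0
```

```bash
cat >> h.py <<'E'
def cups(n='wrist',r=(38,60),f='t.png'):
    im,p=snap(n,f); g=cv2.GaussianBlur(cv2.cvtColor(im,cv2.COLOR_RGB2GRAY),(5,5),0)
    c=cv2.HoughCircles(g,cv2.HOUGH_GRADIENT,1.5,60,param1=100,param2=35,minRadius=r[0],maxRadius=r[1])
    if c is None: print('none'); return
    print(c[0].round(0).tolist(),px2w(p,c[0,:,:2],.026).round(4).tolist())
E
python3 - <<'E'
from h import *
cups()
a=go(.4555,-.25,.012,np.pi/2); go(.42,-.25,.10,np.pi); go(.41,-.205,.10,np.pi); go(.41,-.205,.10,-.03)
E
```

```text
[[314.0, 272.0, 51.0]] [[0.4553, -0.2106, 0.026]]
shift [-13.   -0.1   0.3] rot [-0.    -0.     0.004]
shift [-12.8 -35.6 -87.7] rot [-0.    -0.    -1.567]
shift [ 32.2 -45.4 -87.7] rot [-0.    -0.    -1.567]
shift [ 32.2 -45.4 -87.7] rot [-0.     0.     1.604]
```

step_arm(moves=[[[3, 0, 0], [0, 0, 0], 30], [[6, 0, 0], [0, 0, 0], 30], [[6, 0, 0], [0, 0, 0], 30], [[-12, 0, 0], [0, 0, 0], 30], [[-13, 0, -30], [0, 0, 0], 30], [[-13, 0, -70], [0, 0, 0.12], 30], [[0, -30, -88], [0, 0, 0.24], 30], [[32, -45, -88], [0, 0, 0.37], 30]])

```text
clock: 4.47
tcp_pos: [0.4131, -0.2102, 0.1048]
orientation: [0.005, 0.825, 0.564, 0.001]
wrist_force: [0.2, 1.3, 0.1]
finger_gap: 0.0302
grip_force: 0.0
```

```bash
python3 - <<'E'
from h import *
go(.41,-.205,.10,-.03)
E
```

```text
shift [ 3.7 -4.8  4.7] rot [ 0.01  -0.002  1.229]
```

step_arm(moves=[[[4, -5, 0], [0, 0, 1.23], 30], [[4, -5, 0], [0, 0, 1.23], 30], [[4, -5, 0], [0, 0, 1.23], 30], [[4, -5, 0], [0, 0, 1.23], 30], [[4, -5, 0], [0, 0, 1.23], 30], [[4, -5, 0], [0, 0, 1.23], 30], [[4, -5, 0], [0, 0, 1.23], 30], [[4, -5, 0], [0, 0, 1.23], 30]])

```text
clock: 5.13
tcp_pos: [0.4072, -0.2001, 0.1003]
orientation: [-0.0, 0.995, 0.101, -0.0]
wrist_force: [0.8, 0.1, 0.4]
finger_gap: 0.0301
grip_force: 0.0
```

step_arm(moves=[[[0, 0, 0], [0, 0, 0.24], 30], [[0, 0, 0], [0, 0, 0.24], 30], [[0, 0, 0], [0, 0, 0.24], 30], [[0, 0, 0], [0, 0, 0.24], 30]])

```text
clock: 5.47
tcp_pos: [0.4072, -0.2001, 0.1003]
orientation: [0.0, 1.0, -0.014, -0.0]
wrist_force: [-0.0, 0.7, 0.5]
finger_gap: 0.0298
grip_force: 0.0
```

```bash
python3 - <<'E'
from h import *
cups(r=(25,45),f='w4.png')
print(telemetry.get_state()['tcp_pos'],telemetry.get_state()['joint_pos']);go(.41,-.205,.012,-.03)
p=imaging.camera_params('wrist')
c,n=np.cos(-.03),np.sin(-.03)
M=np.array([(-13,26),(-13,-26),(0,28),(0,-28),(112,28),(112,-28),(-42,64),(-42,-64)])/1e3
W=np.c_[M@np.array([[c,-n],[n,c]]).T+[.5855,-.208],np.full(8,.014)]
im=cv2.imread('pics/w4.png')
for u in w2px(p,W): cv2.drawMarker(im,tuple(int(v) for v in u.round()),(0,255,0),0,8)
cv2.imwrite('pics/w4m.png',im)
E
```

```text
[[322.0, 178.0, 32.0], [190.0, 380.0, 32.0]] [[0.4568, -0.205, 0.026], [0.306, -0.1006, 0.026]]
[ 0.40722379 -0.20014442  0.10031051] [-6.34018334e-01  1.68329852e-01 -4.81112496e-01  9.21311597e-01
 -4.34190122e-05  2.53562988e+00]
shift [ 2.9  4.8 88.3] rot [ 0.    -0.     0.002]
```

View pics/w4m.png

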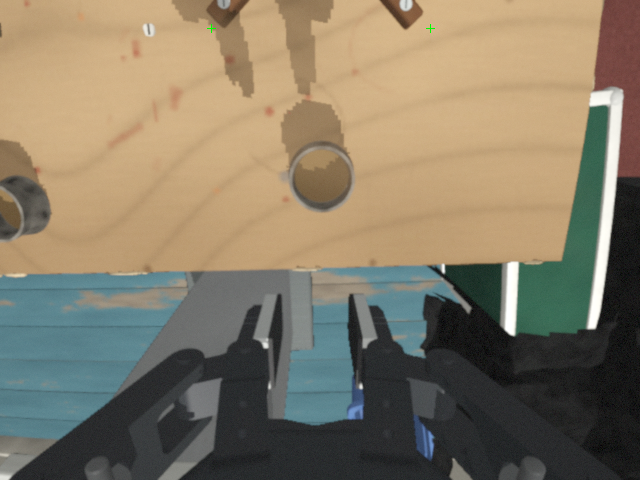

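The cup (rim at 322,178) is staged on the dock axis with the wings ahead at the top. The other cup is at the left. I'll descend to z≈18 mm and push along +x.

step_arm(moves=[[[0, 3, 40], [0, 0, 0], 27], [[0, 3, 75], [0, 0, 0], 27], [[0, 3, 82], [0, 0, 0], 27], [[4, 3, 82], [0, 0, 0], 27], [[12, 3, 82], [0, 0, 0], 27], [[20, 3, 82], [0, 0, 0], 27], [[28, 3, 82], [0, 0, 0], 27], [[36, 3, 82], [0, 0, 0], 27]])

```text
clock: 6.18
tcp_pos: [0.4455, -0.2052, 0.02]
orientation: [0.001, 1.0, -0.015, 0.001]
wrist_force: [-0.5, -0.5, 1.0]
finger_gap: 0.027
grip_force: 0.3
```

step_arm(moves=[[[8, 0, 0], [0, 0, 0], 27], [[16, 0, 0], [0, 0, 0], 27], [[24, 0, 0], [0, 0, 0], 27], [[32, 0, 0], [0, 0, 0], 27], [[40, 0, 0], [0, 0, 0], 27], [[47, 0, 0], [0, 0, 0], 27], [[52, 0, 0], [0, 0, 0], 27], [[52, 0, 0], [0, 0, 0], 27]])

```text
clock: 6.85
tcp_pos: [0.4964, -0.2062, 0.0183]
orientation: [0.0, 1.0, -0.015, 0.0]
wrist_force: [-0.1, 0.6, 0.1]
finger_gap: 0.027
grip_force: 0.0
```

```bash
python3 - <<'E'
from h import *
cups(r=(38,60),f='w5.png')
print(telemetry.get_state()['tcp_pos']);go(.56,-.2072,.018,-.03)
p=imaging.camera_params('wrist')
c,n=np.cos(-.03),np.sin(-.03)
M=np.array([(-13,26),(-13,-26),(0,28),(0,-28),(112,28),(112,-28),(-42,64),(-42,-64)])/1e3
W=np.c_[M@np.array([[c,-n],[n,c]]).T+[.5855,-.208],np.full(8,.014)]
im=cv2.imread('pics/w5.png')
for u in w2px(p,W): cv2.drawMarker(im,tuple(int(v) for v in u.round()),(0,255,0),0,8)
cv2.imwrite('pics/w5m.png',im)
E
```

```text
[[314.0, 253.0, 54.0]] [[0.528, -0.2062, 0.026]]
[ 0.49564629 -0.20596927  0.01819186]
shift [64.4 -0.8  0.2] rot [ 0.    -0.    -0.001]
```

View pics/w5m.png

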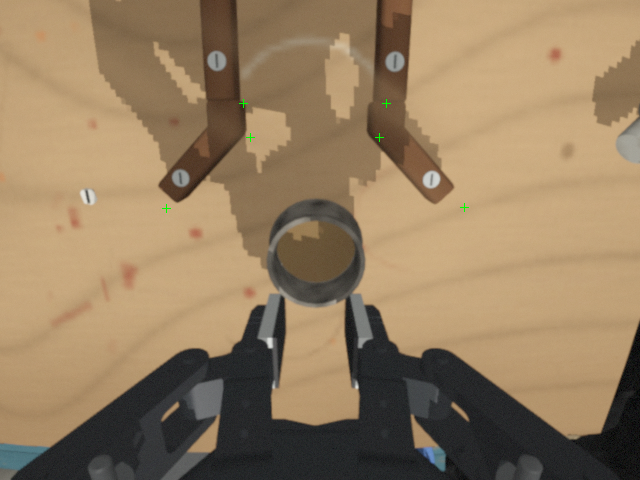

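The cup (rim at 316,252) is just outside the wings. The gate's inner edges are at u≈245 and 367 near v≈115, so their midpoint, u≈306, is left of the cup. I'll compute the offset.

```bash
python3 - <<'E'
from h import *
p=imaging.camera_params('wrist')
W=px2w(p,[(217,61),(395,61),(180,178),(431,180),(245,118),(367,120),(237,1),(377,1)],.014).round(4);print(W)
print(((W[::2]+W[1::2])/2).round(4)); print(px2w(p,[(316,252)],.026))
print(px2w(p,[(267,300),(357,300)],.018))
E
```

```text
[[ 0.6021 -0.1711  0.014 ]
 [ 0.5998 -0.2391  0.014 ]
 [ 0.5579 -0.1507  0.014 ]
 [ 0.5536 -0.2557  0.014 ]
 [ 0.5806 -0.1802  0.014 ]
 [ 0.5783 -0.2285  0.014 ]
 [ 0.6225 -0.1805  0.014 ]
 [ 0.6207 -0.232   0.014 ]]
[[ 0.601  -0.2051  0.014 ]
 [ 0.5558 -0.2032  0.014 ]
 [ 0.5794 -0.2044  0.014 ]
 [ 0.6216 -0.2062  0.014 ]]
[[ 0.52756253 -0.20670187  0.026     ]]
[[ 0.50200161 -0.18370297  0.018     ]
 [ 0.50073115 -0.22452336  0.018     ]]
```

step_arm(moves=[[[4, -2, 0], [0, 0, 0.01], 27], [[10, -4, 0], [0, 0, 0.01], 27], [[16, -5, 0], [0, 0, 0.01], 27], [[22, -5, 0], [0, 0, 0.01], 27], [[28, -5, 0], [0, 0, 0.01], 27], [[32, -5, 0], [0, 0, 0.01], 27], [[32, -5, 0], [0, 0, 0.01], 27]])

```text
clock: 7.48
tcp_pos: [0.5286, -0.2022, 0.0184]
orientation: [0.0, 1.0, -0.02, 0.001]
wrist_force: [0.0, -0.0, -0.6]
finger_gap: 0.0273
grip_force: 0.0
```

```bash
python3 - <<'E'
from h import *
cups(r=(38,60),f='w6.png')
print(telemetry.get_state()['tcp_pos'])
im=cv2.imread('pics/w6.png')[0:330,120:520]; cv2.imwrite('pics/w6c.png',cv2.resize(im,None,fx=1.5,fy=1.5))
E
```

```text
[[317.0, 260.0, 44.0]] [[0.5567, -0.2036, 0.026]]
[ 0.52787063 -0.20200482  0.01829462]
```

View pics/w6c.png

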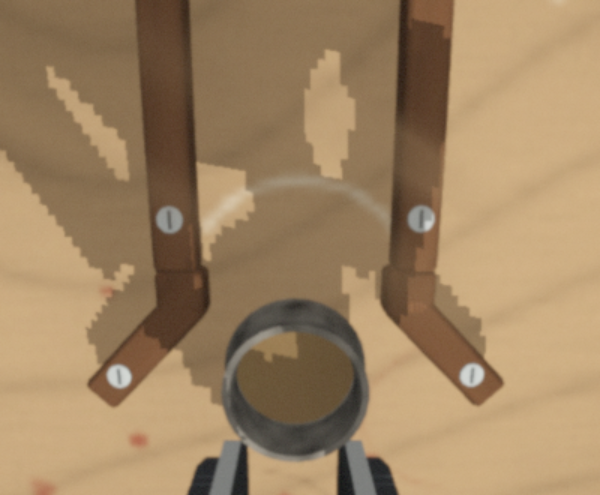

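The cup is centred in the funnel: the gate edges at 208 and 383 match the cup's middle at 295. I'll push straight on.

step_arm(moves=[[[6, 0, 0], [0, 0, 0], 27], [[13, 0, 0], [0, 0, 0], 27], [[20, 0, 0], [0, 0, 0], 27], [[27, 0, 0], [0, 0, 0], 27], [[34, 0, 0], [0, 0, 0], 27], [[41, 0, 0], [0, 0, 0], 27], [[48, 0, 0], [0, 0, 0], 27], [[54, 0, 0], [0, 0, 0], 27]])

```text
clock: 8.2
tcp_pos: [0.5821, -0.2042, 0.0183]
orientation: [0.0, 1.0, -0.021, 0.0]
wrist_force: [-0.5, -0.5, -0.2]
finger_gap: 0.0273
grip_force: 0.2
```

```bash
python3 - <<'E'
from h import *
cups(r=(38,60),f='w7.png')
s=telemetry.get_state();print(s['tcp_pos'],s['wrist_force'])
E
```

```text
[[317.0, 250.0, 49.0], [581.0, 35.0, 39.0]] [[0.6149, -0.2058, 0.026], [0.6927, -0.3039, 0.026]]
[ 0.5833193  -0.20444465  0.0184454 ] [ 2.22614292 -1.30557201  1.38855917]
```

step_arm(moves=[[[6, 0, 0], [0, 0, 0], 27], [[13, 0, 0], [0, 0, 0], 27], [[20, 0, 0], [0, 0, 0], 27], [[27, 0, 0], [0, 0, 0], 27], [[34, 0, 0], [0, 0, 0], 27], [[41, 0, 0], [0, 0, 0], 27], [[46, 0, 0], [0, 0, 0], 27], [[48, 0, 0], [0, 0, 0], 27]])

```text
clock: 8.92
tcp_pos: [0.6302, -0.2062, 0.0183]
orientation: [0.0, 1.0, -0.02, 0.0]
wrist_force: [-0.3, -0.4, -0.5]
finger_gap: 0.027
grip_force: 0.1
```

```bash
python3 - <<'E'
from h import *
cups(r=(38,60),f='w8.png')
s=telemetry.get_state();print(s['tcp_pos'],s['wrist_force'])
im=cv2.imread('pics/w8.png')[0:330,120:520]; cv2.imwrite('pics/w8c.png',cv2.resize(im,None,fx=1.5,fy=1.5))
E
```

```text
[[317.0, 248.0, 48.0], [574.0, 149.0, 48.0]] [[0.6637, -0.2079, 0.026], [0.7001, -0.3088, 0.026]]
[ 0.63013544 -0.20620081  0.01823555] [ 0.05331821 -0.26539049  0.22849015]
```

View pics/w8c.png

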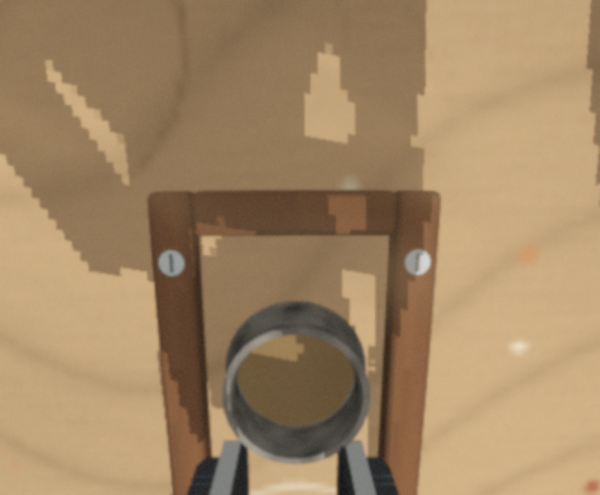

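The first cup is in the slot, with its base edge about 20 mm short of the end bar. I'll push it 18 mm more, then back off and lift.

step_arm(moves=[[[5, 0, 0], [0, 0, 0], 27], [[10, 0, 0], [0, 0, 0], 27], [[14, 0, 0], [0, 0, 0], 27], [[17, 0, 0], [0, 0, 0], 27], [[17, 0, 0], [0, 0, 0], 27], [[0, 0, 0], [0, 0, 0], 27], [[-3, 0, -30], [0, 0, 0], 27], [[-3, 0, -70], [0, 0, 0], 27]])

```text
clock: 9.63
tcp_pos: [0.6213, -0.2041, 0.084]
orientation: [-0.002, 1.0, -0.021, -0.005]
wrist_force: [1.6, 0.1, -0.2]
finger_gap: 0.027
grip_force: 0.0
```

```bash
python3 - <<'E'
from h import *
cups(r=(24,45),f='w9.png')
s=telemetry.get_state();print(s['tcp_pos'],s['wrist_force'])
cups('top',(8,16),'top1.png')
go(.441,.058,.16,np.pi/2)
E
```

```text
[[314.0, 170.0, 41.0], [511.0, 122.0, 34.0], [436.0, 380.0, 32.0]] [[0.6771, -0.2051, 0.026], [0.6998, -0.3144, 0.026], [0.5267, -0.2851, 0.026]]
[ 0.62772538 -0.20686578  0.09624062] [ 2.98140076 -0.94284558  6.68811655]
[[481.0, 22.0, 12.0]] [[1.0508, -0.4438, 0.026]]
shift [-198.9 -257.4  -67.8] rot [ 0.011 -0.004 -1.612]
```

step_arm(moves=[[[-20, 0, -40], [0, 0, -0.1], 27], [[-40, -20, -66], [0, 0, -0.2], 27], [[-199, -257, -66], [0, 0, -1.61], 27], [[-199, -257, -66], [0, 0, -1.61], 27], [[-199, -257, -66], [0, 0, -1.61], 27], [[-199, -257, -66], [0, 0, -1.61], 27], [[-199, -257, -66], [0, 0, -1.61], 27], [[-199, -257, -66], [0, 0, -1.61], 27]])

```text
clock: 10.4
tcp_pos: [0.4552, 0.0301, 0.1545]
orientation: [0.0, 0.897, 0.441, 0.001]
wrist_force: [0.9, 1.4, 0.1]
finger_gap: 0.0271
grip_force: 0.0
```

```bash
python3 - <<'E'
from h import *
go(.441,.058,.16,np.pi/2)
E
```

```text
shift [ 13.4 -28.3  -5.6] rot [ 0.001 -0.    -0.656]
```

step_arm(moves=[[[13, -28, 0], [0, 0, -0.65], 27], [[13, -28, 0], [0, 0, -0.65], 27], [[13, -28, 0], [0, 0, -0.65], 27], [[13, -28, 0], [0, 0, -0.65], 27], [[13, -28, 0], [0, 0, -0.65], 27], [[13, -28, 0], [0, 0, -0.65], 27], [[13, -28, 0], [0, 0, -0.65], 27], [[13, -28, 0], [0, 0, -0.65], 27]])

```text
clock: 11.07
tcp_pos: [0.4424, 0.0563, 0.1544]
orientation: [0.0, 0.712, 0.702, 0.0]
wrist_force: [-0.1, 0.2, 0.4]
finger_gap: 0.027
grip_force: 0.0
```

```bash
python3 - <<'E'
from h import *
im,p=snap('wrist','w10.png'); print(w2px(p,[(.4415,.0104,.026)]))
s=telemetry.get_state();print(s['tcp_pos']); go(.4412,.055,.012,np.pi/2)
E
```

```text
[[314.21221112 282.2874679 ]]
[0.44239643 0.05624529 0.15436189]
shift [ -1.2  -1.2 142.4] rot [ 0.     0.    -0.013]
```

```bash
python3 - <<'E'
from h import *
p=imaging.camera_params('wrist')
g=cv2.GaussianBlur(cv2.imread('pics/w10.png',0),(5,5),0)
c=cv2.HoughCircles(g,cv2.HOUGH_GRADIENT,1.5,30,param1=80,param2=25,minRadius=22,maxRadius=36)
if c is not None:
  for a,b in zip(c[0],px2w(p,c[0,:,:2],.026).round(4)): print(a.round(),b)
E
```

```text
[314. 266.  24.] [0.4417 0.025  0.026 ]
[529. 302.  30.] [ 0.6318 -0.0129  0.026 ]
[605. 250.  28.] [0.6932 0.0357 0.026 ]
[472. 187.  35.] [0.5659 0.0903 0.026 ]
[557. 118.  32.] [0.6271 0.143  0.026 ]
[530. 160.  30.] [0.6103 0.1113 0.026 ]
[476. 278.  28.] [0.5799 0.0117 0.026 ]
[599. 152.  28.] [0.6676 0.1179 0.026 ]
[416. 125.  30.] [0.5186 0.1364 0.026 ]
[511. 274.  35.] [0.61   0.0152 0.026 ]
[592. 283.  33.] [0.6882 0.0045 0.026 ]
[488. 215.  35.] [0.5824 0.0671 0.026 ]
[436. 380.  32.] [ 0.5562 -0.0951  0.026 ]
[490. 145.  25.] [0.5762 0.1224 0.026 ]
[637. 197.  25.] [0.7111 0.0819 0.026 ]
[596. 103.  25.] [0.6574 0.1549 0.026 ]
[278. 236.  30.] [0.413  0.0516 0.026 ]
[436. 428.  29.] [ 0.5635 -0.157   0.026 ]
```

step_arm(moves=[[[20, -1, 0], [0, 0, -0.013], 30], [[20, -1, 40], [0, 0, -0.013], 30], [[20, -1, 80], [0, 0, -0.013], 30], [[20, -1, 120], [0, 0, -0.013], 30], [[20, -1, 142], [0, 0, -0.013], 30], [[20, -1, 142], [0, 0, -0.013], 30], [[14, -1, 142], [0, 0, -0.013], 30], [[6, -1, 142], [0, 0, -0.013], 30]])

```text
clock: 11.78
tcp_pos: [0.4426, 0.062, 0.0135]
orientation: [0.001, 0.706, 0.708, 0.001]
wrist_force: [0.9, 0.7, -0.1]
finger_gap: 0.0303
grip_force: 0.0
```

```bash
python3 - <<'E'
from h import *
snap('top','top2.png'); p=imaging.camera_params('top')
s=telemetry.get_state();print(s['tcp_pos'],s['wrist_force'])
a=cv2.imread('pics/top0.png')[292:315,262:285].astype(int);b=cv2.imread('pics/top2.png')[292:315,262:285].astype(int)
print((abs(a-b).sum(2)>60).sum(0),(abs(a-b).sum(2)>60).sum())
E
```

```text
[0.44334757 0.06063604 0.01406206] [-0.75069772 -1.24118774 -0.13310962]
[14  9  7  7  6  9  7  7  7  5  6  7  5  5  5  6  3  3  5  6 18 12  9] 168
```

step_arm(moves=[[[-5, -1, 1], [0, 0, 0], 30], [[-12, -1, 1], [0, 0, 0], 30], [[-20, -1, 1], [0, 0, 0], 30], [[-28, -1, 1], [0, 0, 0], 30], [[-36, -1, 1], [0, 0, 0], 30], [[-44, -1, 1], [0, 0, 0], 30], [[-52, -1, 1], [0, 0, 0], 30], [[-60, -1, 1], [0, 0, 0], 30]])

```text
clock: 12.5
tcp_pos: [0.4404, 0.0014, 0.0113]
orientation: [0.0, 0.707, 0.707, 0.0]
wrist_force: [-0.1, 0.4, 0.8]
finger_gap: 0.0297
grip_force: 0.5
```

step_arm(moves=[[[-8, 0, 0], [0, 0, 0], 30], [[-16, 0, 0], [0, 0, 0], 30], [[-24, 0, 0], [0, 0, 0], 30], [[-32, 0, 0], [0, 0, 0], 30], [[-40, 0, 0], [0, 0, 0], 30], [[-48, 0, 0], [0, 0, 0], 30], [[-56, 0, 0], [0, 0, 0], 30], [[-64, 0, 0], [0, 0, 0], 30]])

```text
clock: 13.17
tcp_pos: [0.4405, -0.0625, 0.0113]
orientation: [0.0, 0.707, 0.707, -0.0]
wrist_force: [-0.5, 0.1, 0.3]
finger_gap: 0.0301
grip_force: 0.4
```

step_arm(moves=[[[-8, 0, 0], [0, 0, 0], 30], [[-16, 0, 0], [0, 0, 0], 30], [[-24, 0, 0], [0, 0, 0], 30], [[-32, 0, 0], [0, 0, 0], 30], [[-40, 0, 0], [0, 0, 0], 30], [[-48, 0, 0], [0, 0, 0], 30], [[-54, 0, 0], [0, 0, 0], 30], [[-58, 0, 0], [0, 0, 0], 30]])

```text
clock: 13.83
tcp_pos: [0.4407, -0.1207, 0.0113]
orientation: [0.0, 0.707, 0.707, -0.0]
wrist_force: [1.2, -0.1, 0.2]
finger_gap: 0.03
grip_force: 0.4
```

```bash
python3 - <<'E'
from h import *
snap('top','top3.png'); p=imaging.camera_params('top')
print(telemetry.get_state()['tcp_pos'])
im=cv2.imread('pics/top3.png'); c=im[150:330,245:495]; cv2.imwrite('pics/z3.png',cv2.resize(c,None,fx=3.2,fy=3.2,interpolation=cv2.INTER_CUBIC))
g=cv2.GaussianBlur(cv2.cvtColor(cv2.resize(im[270:330,330:450],None,fx=4,fy=4,interpolation=cv2.INTER_CUBIC),cv2.COLOR_BGR2GRAY),(5,5),0)
k=cv2.HoughCircles(g,cv2.HOUGH_GRADIENT,1.5,30,param1=80,param2=20,minRadius=36,maxRadius=48)
if k is not None: print(k[0,:4],px2w(p,(k[0,:4,:2]+.5)/4-.5+[330,270],.026).round(4))
E
```

```text
[ 0.44076536 -0.12100871  0.01132011]
[[191.25 102.75  43.8 ]
 [102.75 119.25  45.45]] [[ 0.4576 -0.1944  0.026 ]
 [ 0.4501 -0.1504  0.026 ]]
```

step_arm(moves=[[[-8, 0, 0], [0, 0, 0], 30], [[-16, 0, 0], [0, 0, 0], 30], [[-24, 0, 0], [0, 0, 0], 30], [[-32, 0, 0], [0, 0, 0], 30], [[-40, 0, 0], [0, 0, 0], 30], [[-45, 0, 0], [0, 0, 0], 30], [[-48, 0, 0], [0, 0, 0], 30], [[-50, 0, 0], [0, 0, 0], 30]])

```text
clock: 14.55
tcp_pos: [0.4406, -0.1703, 0.0113]
orientation: [0.0, 0.707, 0.707, 0.0]
wrist_force: [-0.4, -0.3, 0.6]
finger_gap: 0.0298
grip_force: 0.2
```

step_arm(moves=[[[0, 0, 0], [0, 0, 0], 30], [[14, 0, 0], [0, 0, 0], 30], [[16, 0, -30], [0, 0, 0], 30], [[16, 0, -70], [0, 0, 0.12], 30], [[0, -20, -88], [0, 0, 0.24], 30], [[-27, -36, -88], [0, 0, 0.36], 30], [[-27, -36, -88], [0, 0, 0.48], 30], [[-27, -36, -88], [0, 0, 0.6], 30]])

```text
clock: 15.22
tcp_pos: [0.4044, -0.1978, 0.1001]
orientation: [0.001, 0.886, 0.463, 0.0]
wrist_force: [0.3, 0.4, 0.2]
finger_gap: 0.0301
grip_force: 0.0
```

```bash
python3 - <<'E'
from h import *
print(telemetry.get_state()['tcp_pos'])
go(.402,-.200,.10,-.035)
E
```

```text
[ 0.40437828 -0.19783269  0.10009057]
shift [-3.1 -0.7  0.1] rot [ 0.002 -0.001  0.999]
```

step_arm(moves=[[[-3, -1, 0], [0, 0, 1.0], 27], [[-3, -1, 0], [0, 0, 1.0], 27], [[-3, -1, 0], [0, 0, 1.0], 27], [[-3, -1, 0], [0, 0, 1.0], 27], [[-3, -1, 0], [0, 0, 1.0], 27], [[-3, -1, 0], [0, 0, 1.0], 27], [[-3, -1, 0], [0, 0, 1.0], 27], [[-3, -1, 0], [0, 0, 1.0], 27]])

```text
clock: 15.88
tcp_pos: [0.402, -0.1983, 0.0993]
orientation: [-0.0, 1.0, -0.017, -0.0]
wrist_force: [-0.9, 0.0, -0.4]
finger_gap: 0.0273
grip_force: 0.0
```

step_arm(moves=[[[0, 0, 0], [0, 0, 0], 27], [[0, 0, 0], [0, 0, 0], 27]])

```text
clock: 16.05
tcp_pos: [0.4021, -0.1983, 0.0993]
orientation: [-0.0, 1.0, -0.012, -0.0]
wrist_force: [0.0, -0.3, 0.3]
finger_gap: 0.0271
grip_force: 0.0
```

```bash
python3 - <<'E'
from h import *
print(telemetry.get_state()['tcp_pos'])
cups(r=(25,45),f='w11.png'); go(.402,-.200,.012,-.035)
E
```

```text
[ 0.40205158 -0.19833059  0.09927841]
[[310.0, 193.0, 31.0]] [[0.4427, -0.1955, 0.026]]
shift [-0.   1.6 87.3] rot [0.    0.    0.011]
```

step_arm(moves=[[[-8, -1, 20], [0, 0, 0.016], 27], [[-8, -1, 55], [0, 0, 0.016], 27], [[-8, -1, 81], [0, 0, 0.016], 27], [[-8, -1, 81], [0, 0, 0.016], 27], [[-4, -1, 81], [0, 0, 0.016], 27], [[3, -1, 81], [0, 0, 0.016], 27], [[10, -1, 81], [0, 0, 0.016], 27], [[17, -1, 81], [0, 0, 0.016], 27]])

```text
clock: 16.77
tcp_pos: [0.4216, -0.1992, 0.02]
orientation: [0.001, 1.0, -0.022, 0.002]
wrist_force: [-0.5, 0.2, -0.7]
finger_gap: 0.0271
grip_force: 0.1
```

step_arm(moves=[[[7, 0, 0], [0, 0, 0], 27], [[14, 0, 0], [0, 0, 0], 27], [[21, 0, 0], [0, 0, 0], 27], [[28, 0, 0], [0, 0, 0], 27], [[35, 0, 0], [0, 0, 0], 27], [[42, 0, 0], [0, 0, 0], 27], [[49, 0, 0], [0, 0, 0], 27], [[56, 0, 0], [0, 0, 0], 27]])

```text
clock: 17.43
tcp_pos: [0.4757, -0.2006, 0.0182]
orientation: [-0.0, 1.0, -0.022, -0.0]
wrist_force: [-1.2, 1.0, 0.7]
finger_gap: 0.027
grip_force: 0.6
```

```bash
python3 - <<'E'
from h import *
s=telemetry.get_state();print(s['tcp_pos'],s['wrist_force'],s['orientation'])
cups(f='w12.png'); go(.528,-.2022,.0183,-.04)
E
```

```text
[ 0.47572323 -0.2006057   0.01822255] [-1.18356487  0.96731039  0.6979183 ] [-2.01445648e-05  9.99755708e-01 -2.21023491e-02 -9.93836760e-05]
[[313.0, 265.0, 48.0]] [[0.5021, -0.2002, 0.026]]
shift [50.7 -1.1  0.2] rot [ 0.001 -0.002 -0.004]
```

Well seated in the cradle and on line.

step_arm(moves=[[[7, 0, 0], [0, 0, 0], 27], [[14, -1, 0], [0, 0, -0.003], 27], [[21, -1, 0], [0, 0, -0.003], 27], [[28, -1, 0], [0, 0, -0.003], 27], [[35, -1, 0], [0, 0, -0.003], 27], [[42, -1, 0], [0, 0, -0.003], 27], [[48, -1, 0], [0, 0, -0.003], 27], [[51, -1, 0], [0, 0, -0.003], 27]])

```text
clock: 18.15
tcp_pos: [0.5272, -0.2021, 0.0184]
orientation: [0.0, 1.0, -0.02, 0.0]
wrist_force: [-0.4, 0.2, 0.5]
finger_gap: 0.0273
grip_force: 0.1
```

```bash
python3 - <<'E'
from h import *
s=telemetry.get_state();print(s['tcp_pos'],s['orientation'])
cups(f='w13.png')
E
```

```text
[ 0.52724721 -0.20205896  0.01835806] [ 1.73342308e-04  9.99790367e-01 -2.04713558e-02  3.39679893e-04]
[[317.0, 251.0, 53.0]] [[0.5594, -0.2036, 0.026]]
```

step_arm(moves=[[[6, 0, 0], [0, 0, 0], 27], [[13, 0, 0], [0, 0, 0], 27], [[20, 0, 0], [0, 0, 0], 27], [[27, 0, 0], [0, 0, 0], 27], [[34, 0, 0], [0, 0, 0], 27], [[41, 0, 0], [0, 0, 0], 27], [[48, 0, 0], [0, 0, 0], 27], [[54, 0, 0], [0, 0, 0], 27]])

```text
clock: 18.87
tcp_pos: [0.5809, -0.2041, 0.0183]
orientation: [0.0, 1.0, -0.021, 0.0]
wrist_force: [-0.3, 0.1, 0.7]
finger_gap: 0.0268
grip_force: 0.1
```

step_arm(moves=[[[5, 0, 0], [0, 0, 0], 27], [[9, 0, 0], [0, 0, 0], 27], [[12, 0, 0], [0, 0, 0], 27], [[14, 0, 0], [0, 0, 0], 27], [[14, 0, 0], [0, 0, 0], 27]])

```text
clock: 19.28
tcp_pos: [0.5944, -0.2047, 0.0183]
orientation: [0.0, 1.0, -0.021, 0.0]
wrist_force: [-0.1, 0.2, -1.2]
finger_gap: 0.027
grip_force: 0.0
```

```bash
python3 - <<'E'
from h import *
s=telemetry.get_state();print(s['tcp_pos'],s['wrist_force'])
cups(f='w14.png')
E
```

```text
[ 0.59438343 -0.20473629  0.01829605] [-0.13814488  0.2371543  -1.21490013]
[[316.0, 262.0, 48.0], [592.0, 64.0, 54.0], [320.0, 131.0, 47.0], [461.0, 415.0, 56.0]] [[0.622, -0.2055, 0.026], [0.6954, -0.3099, 0.026], [0.6734, -0.2093, 0.026], [0.5358, -0.2751, 0.026]]
```

step_arm(moves=[[[2, 0, 0], [0, 0, 0], 27], [[4, 0, 0], [0, 0, 0], 27], [[4, 0, 0], [0, 0, 0], 27], [[-10, 0, 0], [0, 0, 0], 27], [[-14, 0, -30], [0, 0, 0], 27], [[-40, 0, -70], [0, 0, 0], 27], [[-70, 0, -110], [0, 0, 0], 27], [[-70, 0, -110], [0, 0, 0], 27]])

```text
clock: 20.0
tcp_pos: [0.5234, -0.2023, 0.1329]
orientation: [0.001, 1.0, -0.021, 0.002]
wrist_force: [1.2, -1.9, 0.7]
finger_gap: 0.0268
grip_force: 0.0
```

step_arm(moves=[[[0, 0, 0], [0, 0, 0], 27], [[0, 0, 0], [0, 0, 0], 27]])

```text
clock: 20.17
tcp_pos: [0.5247, -0.2022, 0.1292]
orientation: [0.001, 1.0, -0.021, 0.001]
wrist_force: [-0.5, 0.1, -0.2]
finger_gap: 0.0271
grip_force: 0.0
```

```bash
python3 - <<'E'
from h import *
cups(r=(22,40),f='w15.png')
im=cv2.imread('pics/w15.png')[0:330,120:520]; cv2.imwrite('pics/w15c.png',cv2.resize(im,None,fx=1.5,fy=1.5))
E
```

```text
[[314.0, 28.0, 31.0], [314.0, 95.0, 27.0], [194.0, 382.0, 34.0], [547.0, 148.0, 26.0]] [[0.6645, -0.2072, 0.026], [0.6242, -0.2055, 0.026], [0.3995, -0.0915, 0.026], [0.5858, -0.3667, 0.026]]
```

View pics/w15c.png

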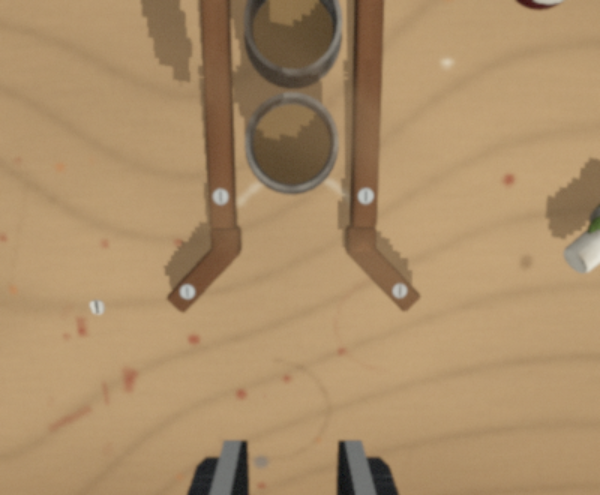

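Both cups stand in line inside the slot. The nearer one's rear edge (v≈192) is clearly past the gate's inner edge (v≈228), and the tube and bottle are undisturbed.

```bash
python3 -c "
from workcell import env; print(env.hand_in())"
```

```text
the job is handed in; nothing more can be done
None
```

Both cups are in the dock slot behind the gate, pushed in one at a time without being gripped, and the job is handed in at about 20 s on the robot's clock.

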